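Lay out the notebook sample display

ROBOT

A 6-joint arm with a two-finger parallel gripper is mounted at the origin on the work surface. World frame = base frame: x ahead of the robot, y to its left, z up, the work surface at z = 0. Lengths are in mm, angles in rad, forces in N, time in s.
With the tool pointing down it reaches from about 275 to 750 mm from the base axis. Payload 10.2 kg.
Tool frame: the origin (TCP) lies midway between the tips of the shut fingers; the grasp point (between the pads) lies 19 mm behind it; z points along the fingers, y is the line along which they close (so a half turn about z gives the same grasp; the last joint's range is limited). The gripper opens to 85 mm and grips with 20 to 120 N. Pads are 22 mm wide; open, the fingers measure 114 mm over their backs; the gripper's body (76 mm by 85 mm) begins 54 mm behind the grasp point. The pads swing forward as they close: fully open they stand 13 mm farther back than shut.
Start: joints at [-0.223, 0.313, 1.498, -0, 1.331, -0.223], TCP at [525.006, -0.013, 200.994] pointing down, gripper open.
Joint ranges: [-2.94, 2.94], [-0.97, 2.17], [0.19, 2.56], [-1.23, 4.37], [0.02, 3.11], [-2.88, 2.88]. Speed limits (rad/s): [2.39, 2.39, 3.01, 3.14, 3.14, 3.14].

INTERFACE

Orientations are given as a unit quaternion [w, x, y, z].
In Python, from rig import sense, capture, finish_job, find_in, place_of gives the robot as it stands. The module is installed in compiled form; this text tells all that it offers.
- The arm moves only by the shell command python3 -m jog 'ROWS' [FORCE]. ROWS is JSON, a list of rows, each an object of numbers: "tx", "ty", "tz": the shift along the tool's x, y, z in mm; "ax", "ay", "az": the turn, a rotation vector about the tool's x, y, z in rad; "jaw": the closure, from -1 (fully open) to 1 (shut), so that 0 is half open. In form: [{"tx": .., "ty": .., "tz": .., "ax": .., "ay": .., "az": .., "jaw": ..}, ...]. A call has 1 to 5 rows; each row shifts and turns the commanded pose from where the row before left it, along the tool's axes as they then stand; what a row does not reach is not made up. A row lasts 1/8 s, in which the tool goes at most 62.5 mm and 10.7 degrees, less where a joint would pass 70% of its speed; a pose out of reach is approached as far as the arm can. A call with a gripper value outside its range is refused whole. The fingers move at their own pace and stop on an object; FORCE is the grip in N (left out, the last holds). Time passes only in rows, so rows that do not move let the fingers close. It gives the time, the measured TCP pose, the force, the opening and the grip force at its end, in the units of the state.
- sense(): the state, without advancing time (a new reading comes with each control period).
- capture(name): name is "scene" or "side" or "wrist"; returns a dict with "color" (480x640x3 uint8, red, green, blue), "depth" (480x640 float32, mm along the optical axis (not along the pixel's ray), 0 where there is no reading), "fx", "fy", "cx", "cy" (pixels), "camera_from_world" (4x4, takes a point from world to camera coordinates); the wrist camera has in their place "mount" (4x4, takes a point from camera to tool coordinates, whose origin is the TCP and whose axes are the flange's). Camera axes: x right, y up, looking along -z (the intrinsics and any distortion apply to the point x, -y, -z); pixel columns grow to the right and rows downward; lengths in mm; the calibration is good to about 2 mm. A picture is of the moment at which its call begins: read the wrist's pose just before it.
- finish_job(): hands the job in; it is judged then, once.
Trained networks look in the newest picture that a camera, given by its name, has taken for a name from the list of things; names that differ only in an ending like _2 or _b are one class to them, and where a whole thing is asked for, a point or a joint stands for the part that bears it (a point fixed in the world has none). Each returns a list of dicts, best first, with "conf" (0 to 1); they miss things now and then, are a little off and sometimes report something else, mostly with a low value. They report only what shows in the picture. A call takes as long as a camera call. They do not tell look-alikes from the thing itself.
- find_in(query, camera): "centre" ([column, row] in pixels, amid what is visible of it).
- place_of(query, camera): "centre" ([column, row] in pixels: a listed point, or the origin of a listed thing).
The state is a dict: "time_s": time; "joints": joint angles; "dq": joint speeds; "tau": joint torques, N m; "eef_pos": TCP position; "ee_rot": TCP orientation; "force": force on the tool from outside, world axes, zero at the start; "wrist_torque": the same for the moment, N m; "grip_width": opening from 0.0 (shut) to 1.0 (fully open); "grip_force": force on a finger pad.
Only numpy, scipy, OpenCV 4.12 (cv2) and the standard library are available. Lean on these libraries where they do the work, as an engineer would, in place of code of your own. Each camera call takes 0.05 s, during which the arm holds its last target. There are 200 camera calls.

TASK

Set up the sample display on the plywood board: lay the yellow notebook flat midway between the red and the blue ticket holder, in line with them, its long sides pointing front to back, and put the purple notepad squarely on top of it. Stand the teal pen cup upright directly behind the red ticket holder and lay the orange-sleeved eraser directly in front of the blue one, long sides front to back, each about a finger's width (20 mm) clear of its holder. Front is the side the sloping ticket faces; leave the green notebook, the stapler and the tape dispenser where they are.

Things in the scene. Friction and masses are not known exactly. Their poses are not given: they have to be found in the camera images.
- board: fixed plywood display board lying on the table, 260 (x, front to back) x 320 (y) x 10 mm thick; origin at the centre of its underside, on the table. Its +x points to the back (away from the robot, turned at most 0.2 rad), +y to its left. Its top is 10 mm above the table. A dark strip marks its front edge. It differs in place and turn at every start.
- red_holder: red ticket holder fixed on the board, low stand 30 (x) x 60 (y) x 45 mm high, its sloping white ticket facing the front (-x, towards the robot); origin at the centre of its underside, on the board's top. Axes parallel to the board's: -x front, +x behind. The holders stand 105 mm left and right of the board's centre; either colour may be on the left.
- blue_holder: blue plastic ticket holder fixed on the board, same shape, size, origin and axes as the red one
- yellow_notebook: loose yellow top-bound pocket notebook lying flat, 100 (x) x 60 (y) x 18 mm thick, rigid, about 90 g; wire coil across its +x end, small blue label on the cover; origin at the centre of its underside. Grip it across its 60 mm width (y). Which way round the coil points does not matter.
- purple_notepad: loose purple top-bound notepad lying flat, 76 (x) x 50 (y) x 16 mm thick, rigid, about 50 g; wire coil across its +x end, white label; origin at the centre of its underside. Grip it across its 50 mm width (y). Which way round the coil points does not matter.
- pen_cup: loose teal round pen cup standing upright, open and empty, outer diameter 60 mm (straight sides), 90 mm high, 3 mm wall, about 110 g; origin at the centre of its underside. It can be gripped across its outside.
- eraser: loose block eraser, white with an orange sleeve, lying flat, 60 (x) x 28 (y) x 18 mm high, rigid, about 30 g; origin at the centre of its underside. Grip it across its 28 mm width (y). Which end points forward does not matter.
- green_notebook: bystander: green notebook of the same shape as the yellow one, 100 x 60 x 18 mm, lying among the loose things (the five of them change places at every start, on the table to the robot's right); origin at the centre of its underside. Leave it.
- stapler: bystander: black stapler, 36 (x) x 135 (y) x 47 mm high, on the table beyond the work; origin at the centre of its underside. Leave it.
- tape_dispenser: bystander: grey desk tape dispenser, 58 (x) x 150 (y) x 80 mm high, at the right of the work; origin at the centre of its underside. Leave it.
Not all that is in view belongs to the job. What is meant by the purple_notepad is not pink, and is the larger of those in its own colour.

How it is judged:
By the outcome, as a careful person would: the job done as asked, in the order asked, and still so for the second after the job is handed in, with the robot touching nothing.
It also fails if it takes over 99 s, if anything falls off the work surface, if the arm or the gripper's body presses on something with over 40 N, if the wrist force passes 120 N, or if a joint passes its speed limit or range.

## Working session

There is one attempt and no reset: what is moved stays moved. The work goes in short steps, Python scripts to look and compute and a shell command to move; the robot and the scene stay as the last step left them, time stands still between calls to the robot, and variables do not carry over. Pictures are saved under pics/ and viewed, at most 14 in all, crops included, and the job is handed in when it is done.

```bash
mkdir -p pics
cat > h.py <<'E'
import numpy as np, cv2
from rig import sense, capture, find_in, place_of
from scipy.spatial.transform import Rotation as R
def cam(name):
    s=sense(); c=capture(name)
    if name=="wrist":
        T=np.eye(4); q=s["ee_rot"]; T[:3,:3]=R.from_quat([q[1],q[2],q[3],q[0]]).as_matrix(); T[:3,3]=s["eef_pos"]
        c["wfc"]=T@np.array(c["mount"])
    else: c["wfc"]=np.linalg.inv(np.array(c["camera_from_world"]))
    return c
def cloud(c):
    d=c["depth"]; v,u=np.mgrid[0:480,0:640]
    p=np.stack([(u-c["cx"])/c["fx"]*d,-(v-c["cy"])/c["fy"]*d,-d],-1)
    W=p@c["wfc"][:3,:3].T+c["wfc"][:3,3]; W[d==0]=np.nan
    return W
def save(c,n): cv2.imwrite(f"pics/{n}.png",c["color"][:,:,::-1])
E
python3 - <<'E'
from h import *
print(sense())
for n in("scene","side"):
    c=cam(n); save(c,n); W=cloud(c); print(n,[k for k in c if k not in("color","depth")],c["wfc"].round(2).tolist())
    for q in("board","red_holder","blue_holder","yellow_notebook","purple_notepad","pen_cup","eraser","green_notebook","stapler","tape_dispenser"):
        for r in find_in(q,n)[:3]:
            u,v=map(int,r["centre"]); print(q,round(r["conf"],2),u,v,W[v,u].round(0))
E
```

```text
{'time_s': 0.0, 'joints': array([-2.23391618e-01,  3.13448267e-01,  1.49846788e+00,  1.73002800e-06,
        1.33100143e+00, -2.23385258e-01]), 'dq': array([-0.00112764,  0.00051029, -0.00024307, -0.00098338,  0.00196995,
        0.00038565]), 'tau': array([-5.78409599e-04, -4.12261176e+01, -2.59742296e+01, -3.58453699e-04,
        4.11797926e-03, -1.23038126e-05]), 'eef_pos': array([5.24691921e+02, 6.27174600e-02, 2.00424398e+02]), 'ee_rot': array([-5.61016324e-04,  7.07109020e-01,  7.07104232e-01, -3.52308733e-04]), 'force': array([ 0.11564585, -0.74060841, -0.54005694]), 'wrist_torque': array([ 0.02072636,  0.01320023, -0.00084528]), 'grip_force': 0.0, 'grip_width': 1.0046180182987603}
scene ['fx', 'fy', 'cx', 'cy', 'camera_from_world', 'wfc'] [[-0.65, -0.44, 0.62, 1215.18], [0.76, -0.35, 0.55, 472.43], [-0.02, 0.83, 0.56, 637.46], [0.0, 0.0, 0.0, 1.0]]
board 0.97 467 316 [523. 247.  11.]
red_holder 0.56 414 280 [520. 124.  37.]
blue_holder 0.59 507 335 [547. 331.  32.]
yellow_notebook 0.8 294 267 [ 625. -118.   18.]
purple_notepad 0.95 337 235 [ 459. -127.   16.]
purple_notepad 0
[... 286 characters left out ...]
dispenser 0.92 268 174 [ 379. -447.   57.]
side ['fx', 'fy', 'cx', 'cy', 'camera_from_world', 'wfc'] [[0.99, 0.11, -0.09, 458.47], [-0.14, 0.73, -0.67, -963.96], [-0.01, 0.68, 0.73, 990.01], [0.0, 0.0, 0.0, 1.0]]
board 0.93 283 178 [512. 140.  52.]
red_holder 0.51 284 192 [511. 125.  16.]
yellow_notebook 0.75 341 260 [ 620. -134.   18.]
purple_notepad 0.73 220 241 [340. -29.  16.]
purple_notepad 0.72 230 296 [ 358. -197.   11.]
purple_notepad 0.69 270 263 [ 455. -120.   19.]
pen_cup 0.74 274 310 [ 453. -307.   90.]
green_notebook 0.8 319 366 [ 530. -404.   18.]
green_notebook 0.5 275 308 [ 455. -248.   16.]
stapler 0.78 393 217 [765. -39.  46.]
tape_dispenser 0.64 226 419 [ 347. -508.   54.]
```

View pics/scene.png

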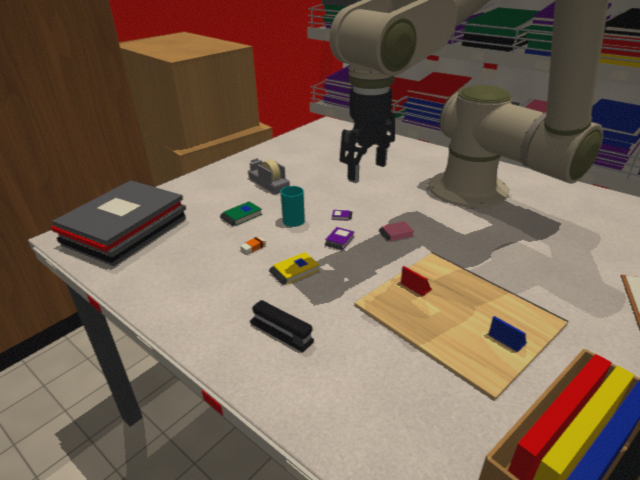

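View pics/side.png

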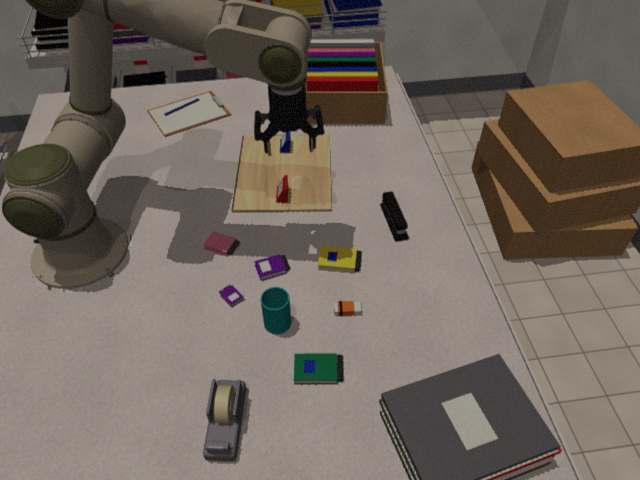

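Scene view: the red holder (414,280) is the right one and the blue (507,335) the left. Yellow notebook is at (294,267), eraser (252,244), cup (291,205), green (240,213). Candidates for the purple notepad are (337,237), the larger purple; (342,215), a smaller purple; and (396,230), pink. I choose (337,237) and will check it in a crop.

```bash
cat > m.py <<'E'
from h import *
def rect(W,ok,ctr,rad,zlo,zhi):
    m=ok&(np.hypot(W[...,0]-ctr[0],W[...,1]-ctr[1])<rad)&(W[...,2]>zlo)&(W[...,2]<zhi)
    if m.sum()<20: return None
    m=m.astype(np.uint8); n,l,st,_=cv2.connectedComponentsWithStats(m); k=1+np.argmax(st[1:,4])
    P=W[l==k]; r=cv2.minAreaRect(P[:,:2].astype(np.float32)); (x,y),(w,h),a=r
    if w<h: w,h,a=h,w,a+90
    a=(a+90)%180-90
    return [round(float(t),1) for t in(x,y,w,h,a)],len(P),np.median(P[:,2]).round(1)
E
python3 - <<'E'
from m import *
obj={"yellow":(622,-122,75,10,30),"purple":(456,-124,60,9,30),"purple_small":(360,-187,45,6,30),"pink":(345,-28,60,9,30),"cup":(470,-280,70,75,100),"eraser":(620,-261,50,9,30),"green":(535,-403,75,10,30),"stapler":(780,0,110,25,60),"red":(522,124,60,18,60),"blue":(545,330,60,18,60),"board":(525,228,260,5.5,14)}
for n in("scene","side"):
    c=cam(n); W=cloud(c); ok=np.isfinite(W[...,2])
    for k,v in obj.items(): print(n,k,rect(W,ok,v[:2],*v[2:]))
    print("table z",np.nanpercentile(W[ok&(abs(W[...,0]-500)<60)&(abs(W[...,1]+190)<30)][:,2],[5,25,50]).round(1))
    if n=="side": cv2.imwrite("pics/crop.png",cv2.resize(c["color"][225:395,190:390,::-1],(800,600),interpolation=cv2.INTER_CUBIC))
E
```

```text
scene yellow ([620.5, -125.1, 101.1, 65.4, -14.8], 805, np.float64(17.2))
scene purple ([461.2, -122.8, 76.2, 52.3, 11.2], 368, np.float64(15.3))
scene purple_small ([360.2, -190.8, 51.2, 38.8, -51.0], 155, np.float64(10.3))
scene pink ([344.0, -33.0, 77.2, 56.2, -30.9], 371, np.float64(15.3))
scene cup ([459.3, -276.5, 61.8, 58.9, 23.6], 251, np.float64(83.3))
scene eraser ([615.3, -265.7, 59.7, 31.2, -3.7], 222, np.float64(16.7))
scene green ([531.4, -404.2, 99.7, 64.8, -7.9], 486, np.float64(17.2))
scene stapler ([778.8, -6.8, 129.1, 30.6, -86.3], 1056, np.float64(45.2))
scene red ([518.5, 122.1, 64.8, 26.9, -79.1], 430, np.float64(38.7))
scene blue ([546.9, 331.0, 63.8, 26.8, -76.3], 631, np.float64(38.8))
scene board ([519.7, 224.6, 321.7, 264.9, 82.2], 14073, np.float64(9.5))
table z [-2.3 -1.2 -0.3]
side yellow ([619.3, -124.2, 99.0, 64.9, -15.6], 847, np.float64(17.4))
side purple ([459.0, -121.2, 75.1, 57.6, 12.0], 541, np.float64(15.2))
side purple_small ([359.8, -191.3, 52.3, 37.6, -58.4], 281, np.float64(10.8))
side pink ([341.6, -32.7, 78.9, 53.3, -30.6], 480, np.float64(15.3))
side cup ([456.7, -278.6, 61.2, 59.0, -65.4], 329, np.float64(85.2))
side eraser ([612.3, -267.3, 59.1, 32.6, -8.2], 335, np.float64(16.9))
side green ([529.1, -404.8, 99.4, 63.7, -7.9], 1328, np.float64(17.6))
side stapler ([775.6, -11.5, 130.5, 29.9, -86.1], 505, np.float64(45.5))
side red ([506.2, 117.7, 63.4, 28.5, 84.9], 195, np.float64(41.7))
side blue ([533.8, 325.9, 68.2, 28.1, 82.0], 132, np.float64(39.9))
side board ([516.8, 223.3, 329.1, 263.4, 82.3], 6024, np.float64(9.6))
table z [-3.6 -1.6 -0.3]
```

View pics/crop.png

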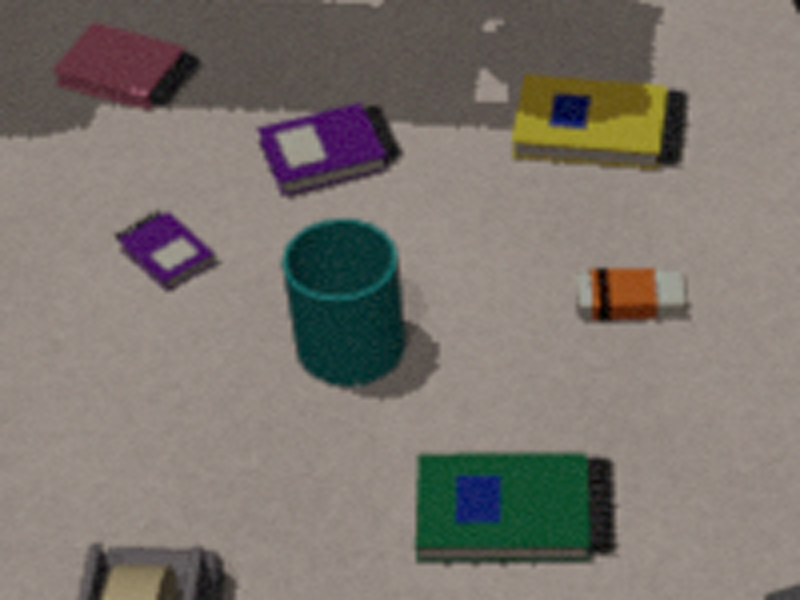

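Crop: the large purple notepad with its white label is at crop (330,150), the small purple at (165,250) and the pink at (125,65). The choice holds. Next I move over the yellow notebook.

```bash
cat > go.py <<'E'
import sys
from h import *
def state():
    s=sense(); q=s["ee_rot"]; M=R.from_quat([q[1],q[2],q[3],q[0]]).as_matrix()
    return s,M,np.degrees(np.arctan2(M[1,1],M[0,1]))
def plan(x,y,z,th):
    s,M,t=state(); d=M.T@(np.array([x,y,z])-s["eef_pos"])
    print("t",round(s["time_s"],2),"pos",s["eef_pos"].round(1),"th",t.round(2),"tilt",M[:2,2].round(4),"-> tx,ty,tz",d.round(1),"az",np.radians(t-th).round(3),"F",s["force"].round(1),"grip",round(s["grip_width"],3),round(s["grip_force"],1))
if __name__=="__main__": plan(*map(float,sys.argv[1:5]))
E
python3 -m jog '[{"tx":-42,"ty":32},{"tx":-42,"ty":32},{"tx":-41,"ty":31},{"az":-0.186},{"az":-0.186}]' 40
python3 -m jog '[{"az":-0.186},{"az":-0.186},{"az":-0.186},{"az":-0.186},{"az":-0.186}]'
python3 - <<'E'
from m import *
import go
c=cam("wrist"); save(c,"w1"); W=cloud(c); ok=np.isfinite(W[...,2])
print(c["mount"]); print("table",np.nanmedian(W[...,2]))
print(rect(W,ok,(620,-125),80,13,25))
go.plan(620,-125,200,75)
E
```

```text
[[-7.77038154e-04  9.55534320e-01  2.94878890e-01  7.54351108e+01]
 [ 9.99999696e-01  7.25770132e-04  2.83301556e-04  1.41605757e+00]
 [ 5.66900690e-05  2.94879020e-01 -9.55534594e-01 -1.73363628e+02]
 [ 0.00000000e+00  0.00000000e+00  0.00000000e+00  1.00000000e+00]]
table 1.1473466169835547
([620.0, -123.3, 97.0, 61.9, -15.3], 3030, np.float64(18.5))
t 1.25 pos [525.  -0. 201.] th 0.0 tilt [ 0.0001 -0.    ] -> tx,ty,tz [-125.   95.    1.] az -1.309 F [-0.4  0.1  0.3] grip 1.001 0.0schema error: expected keys tx, ty, tz, ax, ay, az, jaw
schema error: expected keys tx, ty, tz, ax, ay, az, jaw
```

View pics/w1.png

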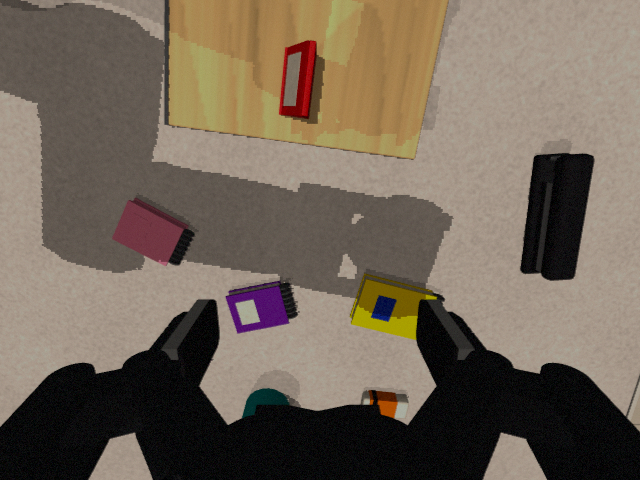

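The wrist view shows the red holder at (299,80) and purple at (258,307), with yellow at (395,305) partly behind a finger. The move was refused because every row needs all the keys, so I'm resending it.

```bash
python3 -m jog '[{"tx":-42,"ty":32,"tz":0,"ax":0,"ay":0,"az":0,"jaw":-1},{"tx":-42,"ty":32,"tz":0,"ax":0,"ay":0,"az":0,"jaw":-1},{"tx":-41,"ty":31,"tz":0,"ax":0,"ay":0,"az":0,"jaw":-1},{"tx":0,"ty":0,"tz":0,"ax":0,"ay":0,"az":-0.186,"jaw":-1},{"tx":0,"ty":0,"tz":0,"ax":0,"ay":0,"az":-0.186,"jaw":-1}]' 40
python3 -m jog '[{"tx":0,"ty":0,"tz":0,"ax":0,"ay":0,"az":-0.186,"jaw":-1},{"tx":0,"ty":0,"tz":0,"ax":0,"ay":0,"az":-0.186,"jaw":-1},{"tx":0,"ty":0,"tz":0,"ax":0,"ay":0,"az":-0.186,"jaw":-1},{"tx":0,"ty":0,"tz":0,"ax":0,"ay":0,"az":-0.186,"jaw":-1},{"tx":0,"ty":0,"tz":0,"ax":0,"ay":0,"az":-0.186,"jaw":-1}]'
python3 - <<'E'
from m import *
import go
c=cam("wrist"); save(c,"w2"); W=cloud(c); ok=np.isfinite(W[...,2])
print("table",np.nanmedian(W[...,2]))
print(rect(W,ok,(620,-125),80,13,25)); print("purple",rect(W,ok,(460,-122),60,12,25))
go.plan(620,-124,2,75)
E
```

```text
time_s: 1.88
eef_pos: [620.1, -125.6, 200.4]
ee_rot: [-0.0, 0.562, 0.827, -0.0]
force: [0.5, -0.1, -0.4]
grip_width: 0.997
grip_force: 0.0
time_s: 2.5
eef_pos: [620.0, -125.0, 200.9]
ee_rot: [-0.0, 0.131, 0.991, 0.0]
force: [-0.1, 1.1, 0.5]
grip_width: 1.0
grip_force: 0.0
table 1.2681943693850144
([621.4, -123.1, 98.1, 60.1, -15.1], 4647, np.float64(18.6))
purple ([461.0, -120.6, 75.4, 50.0, 12.4], 4199, np.float64(16.6))
t 2.55 pos [ 620.  -125.   200.9] th 75.38 tilt [-0.0002  0.0001] -> tx,ty,tz [  0.2   1.  198.9] az 0.007 F [0.4 0.  0.6] grip 1.002 0.0
```

View pics/w2.png

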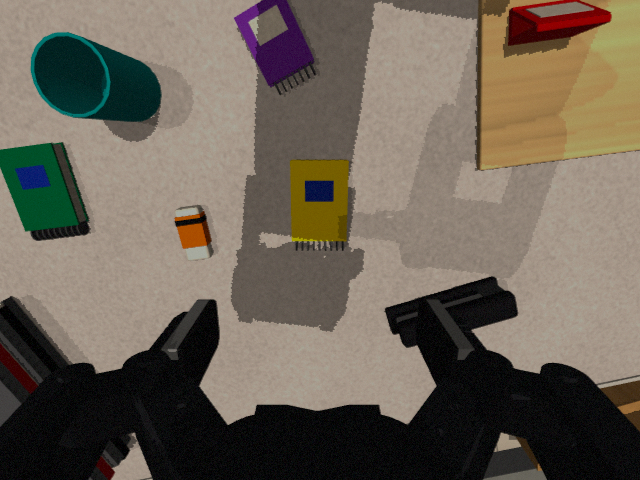

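The wrist view is clear, with yellow centred at (320,203) and aligned to the jaws. Now grasp and lift.

```bash
python3 -m jog '[{"tx":0,"ty":1,"tz":60,"ax":0,"ay":0,"az":0,"jaw":-1},{"tx":-1,"ty":0,"tz":60,"ax":0,"ay":0,"az":0,"jaw":-1},{"tx":0,"ty":0,"tz":50,"ax":0,"ay":0,"az":0,"jaw":-1},{"tx":0,"ty":0,"tz":28,"ax":0,"ay":0,"az":0,"jaw":-1},{"tx":0,"ty":0,"tz":0,"ax":0,"ay":0,"az":0,"jaw":-1}]'
python3 -m jog '[{"tx":0,"ty":0,"tz":0,"ax":0,"ay":0,"az":0,"jaw":1},{"tx":0,"ty":0,"tz":0,"ax":0,"ay":0,"az":0,"jaw":1},{"tx":0,"ty":0,"tz":0,"ax":0,"ay":0,"az":0,"jaw":1},{"tx":0,"ty":0,"tz":0,"ax":0,"ay":0,"az":0,"jaw":1},{"tx":0,"ty":0,"tz":0,"ax":0,"ay":0,"az":0,"jaw":1}]'
python3 go.py 520 224 140 82.3
```

```text
time_s: 3.18
eef_pos: [620.1, -123.9, 1.1]
ee_rot: [-0.002, 0.135, 0.991, 0.001]
force: [0.7, 0.4, 0.7]
grip_width: 1.004
grip_force: 0.0
time_s: 3.8
eef_pos: [621.3, -124.3, 3.1]
ee_rot: [0.0, 0.134, 0.991, -0.0]
force: [1.0, 0.2, -0.1]
grip_width: -0.0
grip_force: 0.0
t 3.8 pos [ 621.3 -124.3    3.1] th 74.6 tilt [ 0.0002 -0.0001] -> tx,ty,tz [ 190.1  308.9 -136.9] az -0.134 F [ 1.   0.2 -0.1] grip -0.0 0.0
```

The jaws shut on nothing, so I'm looking.

Run:
```python
from m import *
c=cam("wrist"); s=cam("side")
a=c["color"]; b=cv2.resize(s["color"][170:320,230:430],(640,480))
cv2.imwrite("pics/w3.png",cv2.resize(np.hstack([a,b])[:,:,::-1],(800,300)))
W=cloud(c); print(rect(W,np.isfinite(W[...,2]),(620,-125),90,13,25))
```

```text
([613.7, -121.2, 83.4, 60.3, -15.2], 14833, np.float64(18.5))
```

View pics/w3.png

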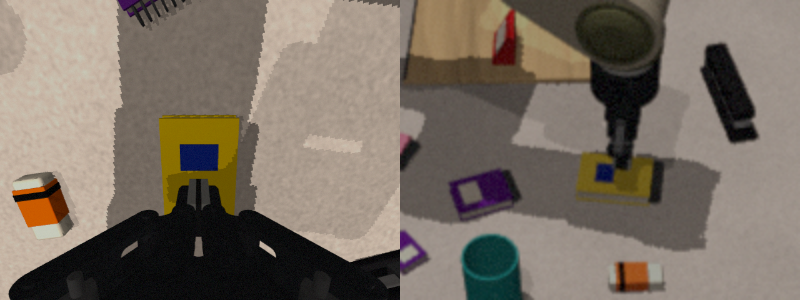

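Run:
```python
from m import *
c=cam("wrist"); W=cloud(c); T=np.linalg.inv(c["wfc"]); s=sense()
for p in(s["eef_pos"],s["eef_pos"]+[0,0,19]):
    q=T[:3,:3]@p+T[:3,3]; print("proj",c["cx"]+c["fx"]*q[0]/-q[2],c["cy"]-c["fy"]*q[1]/-q[2],-q[2])
for v in range(260,350,8): print(v,W[v,305].round(0),W[v,320].round(0),W[v,335].round(0),c["color"][v,305])
print(s["eef_pos"],s["grip_width"],s["force"])
```

```text
proj 316.51248820335354 274.7876660160506 187.48838929570186
proj 316.43236302459496 289.8339127379553 169.33411256940266
260 [ 605. -126.   19.] [ 607. -119.   19.] [ 609. -112.   19.] [10 21 81]
268 [ 609. -127.   20.] [ 611. -120.   19.] [ 614. -113.   18.] [12 24 81]
276 [ 614. -128.   18.] [ 616. -121.   18.] [ 618. -114.   18.] [133 107   0]
284 [ 619. -130.   17.] [ 620. -122.   18.] [ 622. -115.   19.] [104  86   0]
292 [ 610. -126.   45.] [ 612. -120.   44.] [ 627. -116.   19.] [58 58 56]
300 [ 611. -126.   52.] [ 612. -120.   52.] [ 618. -115.   44.] [51 51 49]
308 [ 611. -126.   59.] [ 612. -120.   58.] [ 618. -115.   51.] [50 51 49]
316 [ 611. -126.   64.] [ 612. -120.   65.] [ 614. -115.   64.] [55 49 48]
324 [ 611. -126.   69.] [ 612. -120.   70.] [ 614. -115.   69.] [57 56 51]
332 [ 610. -125.   77.] [ 615. -121.   71.] [ 611. -115.   79.] [10 12  8]
340 [ 610. -125.   82.] [ 618. -122.   71.] [ 613. -116.   80.] [ 9 13 13]
348 [ 610. -125.   85.] [ 621. -123.   71.] [ 613. -116.   85.] [15 13 13]
[ 621.23779066 -124.32354866    3.0301967 ] -0.0038182211382778576 [ 0.85381779  0.18864984 -0.02680119]
```

Run:
```python
from m import *
for n in("side","scene"):
    c=cam(n); W=cloud(c); m=(np.hypot(W[...,0]-621,W[...,1]+124)<40)&(W[...,2]>24)&(W[...,2]<150)
    P=W[m]; print(n,len(P)); 
    for a in range(24,110,8):
        Q=P[(P[:,2]>=a)&(P[:,2]<a+8)]
        if len(Q): print(a,len(Q),Q.min(0).round(0),Q.max(0).round(0))
```

```text
side 228
32 8 [ 609. -135.   33.] [ 629. -127.   40.]
40 18 [ 609. -140.   40.] [ 629. -130.   48.]
48 21 [ 609. -143.   48.] [ 629. -128.   56.]
56 11 [ 608. -142.   56.] [ 623. -132.   63.]
80 9 [ 619. -161.   81.] [ 630. -132.   86.]
88 6 [ 605. -163.   88.] [ 626. -135.   94.]
96 29 [ 600. -146.   96.] [ 633. -124.  103.]
104 19 [ 600. -149.  104.] [ 632. -136.  111.]
scene 676
32 17 [ 617. -132.   33.] [ 633. -115.   40.]
40 31 [ 620. -137.   40.] [ 635. -112.   48.]
48 38 [ 620. -134.   48.] [ 635. -110.   56.]
56 36 [ 619. -133.   56.] [ 635. -110.   64.]
64 20 [ 620. -134.   65.] [ 634. -110.   71.]
72 28 [ 611. -156.   72.] [641. -99.  80.]
80 68 [ 616. -162.   80.] [643. -90.  88.]
88 45 [ 616. -163.   88.] [644. -85.  95.]
96 65 [ 617. -163.   96.] [644. -91. 104.]
104 42 [ 621. -163.  104.] [643. -92. 112.]
```

Both fixed cameras and the wrist camera put the shut fingertips at z≈33–37 while the TCP reads 3. The real tips therefore end about 32 mm short of the reported TCP. I'll open and descend further in small steps, watching the force.

```bash
python3 -m jog '[{"tx":0,"ty":0,"tz":0,"ax":0,"ay":0,"az":0,"jaw":-1},{"tx":0,"ty":0,"tz":0,"ax":0,"ay":0,"az":0,"jaw":-1},{"tx":0,"ty":0,"tz":0,"ax":0,"ay":0,"az":0,"jaw":-1},{"tx":0,"ty":0,"tz":0,"ax":0,"ay":0,"az":0,"jaw":-1},{"tx":0,"ty":0,"tz":10,"ax":0,"ay":0,"az":0,"jaw":-1}]'
python3 -m jog '[{"tx":0,"ty":0,"tz":10,"ax":0,"ay":0,"az":0,"jaw":-1},{"tx":0,"ty":0,"tz":8,"ax":0,"ay":0,"az":0,"jaw":-1},{"tx":0,"ty":0,"tz":0,"ax":0,"ay":0,"az":0,"jaw":-1}]'
python3 - <<'E'
from m import *
import go
go.plan(621,-124,-30,75)
for n in("side","scene"):
    c=cam(n); W=cloud(c); m=(np.hypot(W[...,0]-621,W[...,1]+124)<75)&(W[...,2]>-8)&(W[...,2]<45)&(c["color"].max(-1)<70)
    P=W[m]; d=(P[:,:2]-[621,-124])@[np.cos(np.radians(75)),np.sin(np.radians(75))]; e=(P[:,:2]-[621,-124])@[np.cos(np.radians(-15)),np.sin(np.radians(-15))]
    P=P[(abs(d)>33)&(abs(d)<62)&(abs(e)<14)]; print(n,len(P),np.sort(P[:,2])[:15].round(0))
E
```

```text
time_s: 4.68
eef_pos: [621.7, -124.5, -6.8]
ee_rot: [0.001, 0.134, 0.991, -0.0]
force: [-0.2, 0.2, 0.4]
grip_width: 0.997
grip_force: 0.0
time_s: 5.05
eef_pos: [620.7, -124.1, -26.0]
ee_rot: [-0.001, 0.134, 0.991, 0.0]
force: [0.2, -0.2, -0.2]
grip_width: 0.999
grip_force: 0.0
t 5.05 pos [ 620.7 -124.1  -26. ] th 74.6 tilt [-0.0015  0.0006] -> tx,ty,tz [-0.2  0.2  4. ] az -0.007 F [ 0.2 -0.2 -0.2] grip 0.999 0.0
side 60 [-5. -2. -2. -1. -0.  1.  2.  2.  3. 15. 20. 21. 21. 24. 25.]
scene 137 [17. 17. 18. 18. 19. 20. 20. 20. 21. 21. 21. 22. 22. 22. 23.]
```

Open tips sit at z≈18 with the TCP at −26, which confirms an offset of about 31 mm. I'll go 8 mm lower and close.

```bash
python3 -m jog '[{"tx":0,"ty":0,"tz":8,"ax":0,"ay":0,"az":0,"jaw":-1},{"tx":0,"ty":0,"tz":0,"ax":0,"ay":0,"az":0,"jaw":1},{"tx":0,"ty":0,"tz":0,"ax":0,"ay":0,"az":0,"jaw":1},{"tx":0,"ty":0,"tz":0,"ax":0,"ay":0,"az":0,"jaw":1},{"tx":0,"ty":0,"tz":0,"ax":0,"ay":0,"az":0,"jaw":1}]' 40
python3 go.py 520 224 100 82.3
```

```text
time_s: 5.78
eef_pos: [621.3, -124.3, -32.9]
ee_rot: [0.0, 0.134, 0.991, -0.0]
force: [-0.5, -0.7, 0.2]
grip_width: 0.691
grip_force: 44.5
t 5.78 pos [ 621.3 -124.3  -32.9] th 74.6 tilt [ 0.0002 -0.0001] -> tx,ty,tz [ 190.1  308.9 -133. ] az -0.134 F [-0.5 -0.7  0.2] grip 0.691 44.5
```

Gripped at 59 mm. Lift, carry to beyond the board, and look at it with the wrist camera.

```bash
python3 -m jog '[{"tx":0,"ty":0,"tz":-20,"ax":0,"ay":0,"az":0,"jaw":1},{"tx":0,"ty":0,"tz":-55,"ax":0,"ay":0,"az":0,"jaw":1},{"tx":0,"ty":0,"tz":-60,"ax":0,"ay":0,"az":0,"jaw":1},{"tx":0,"ty":0,"tz":-60,"ax":0,"ay":0,"az":0,"jaw":1},{"tx":6,"ty":28,"tz":0,"ax":0,"ay":0,"az":0,"jaw":1}]'
python3 -m jog '[{"tx":12,"ty":55,"tz":0,"ax":0,"ay":0,"az":0,"jaw":1},{"tx":12,"ty":55,"tz":0,"ax":0,"ay":0,"az":0,"jaw":1},{"tx":12,"ty":55,"tz":0,"ax":0,"ay":0,"az":0,"jaw":1},{"tx":12,"ty":55,"tz":0,"ax":0,"ay":0,"az":0,"jaw":1},{"tx":12,"ty":55,"tz":0,"ax":0,"ay":0,"az":0,"jaw":1}]'
python3 -m jog '[{"tx":6,"ty":29,"tz":0,"ax":0,"ay":0,"az":-0.134,"jaw":1},{"tx":0,"ty":0,"tz":0,"ax":0,"ay":0,"az":0,"jaw":1}]'
cat > board.py <<'E'
from m import *
def board(c):
    W=cloud(c); ok=np.isfinite(W[...,2])
    for k,v in {"red":(505,120,60,25,62),"blue":(533,328,60,25,62)}.items(): print(k,rect(W,ok,v[:2],*v[2:]))
    hsv=cv2.cvtColor(c["color"],cv2.COLOR_RGB2HSV); 
    m=ok&(np.hypot(W[...,0]-519,W[...,1]-224)<270)&(W[...,2]>5.5)&(W[...,2]<15)
    n,l,st,_=cv2.connectedComponentsWithStats(m.astype(np.uint8)); k=1+np.argmax(st[1:,4]); P=W[l==k]
    r=cv2.minAreaRect(P[:,:2].astype(np.float32)); print("board",r,len(P),np.median(P[:,2])); print(cv2.boxPoints(r).round(0).tolist())
    return W
E
python3 - <<'E'
from board import *
import go
go.plan(519,224,100,82.3); c=cam("wrist"); save(c,"w4"); board(c)
E
```

```text
time_s: 6.4
eef_pos: [624.8, -97.4, 169.0]
ee_rot: [0.005, 0.135, 0.991, -0.001]
force: [0.5, 1.3, -1.6]
grip_width: 0.692
grip_force: 44.4
time_s: 7.02
eef_pos: [637.9, 187.2, 163.7]
ee_rot: [0.001, 0.134, 0.991, 0.0]
force: [0.6, -0.9, -1.1]
grip_width: 0.69
grip_force: 44.3
time_s: 7.28
eef_pos: [639.6, 217.0, 163.1]
ee_rot: [0.0, 0.066, 0.998, 0.0]
force: [0.5, 0.1, 0.2]
grip_width: 0.688
grip_force: 44.3
t 7.28 pos [639.6 217.  163.1] th 82.47 tilt [0.001  0.0004] -> tx,ty,tz [120.5  -8.9  62.9] az 0.003 F [0.5 0.1 0.2] grip 0.688 44.3
red ([509.1, 122.4, 60.8, 25.3, 82.2], 2517, np.float64(46.6))
blue ([537.5, 330.3, 60.5, 25.3, 82.2], 2493, np.float64(46.6))
board ((554.910400390625, 222.19918823242188), (320.0176696777344, 191.79879760742188), 82.30487823486328) 68486 10.496777817513305
[[438.0, 76.0], [629.0, 51.0], [671.0, 368.0], [481.0, 394.0]]
```

View pics/w4.png

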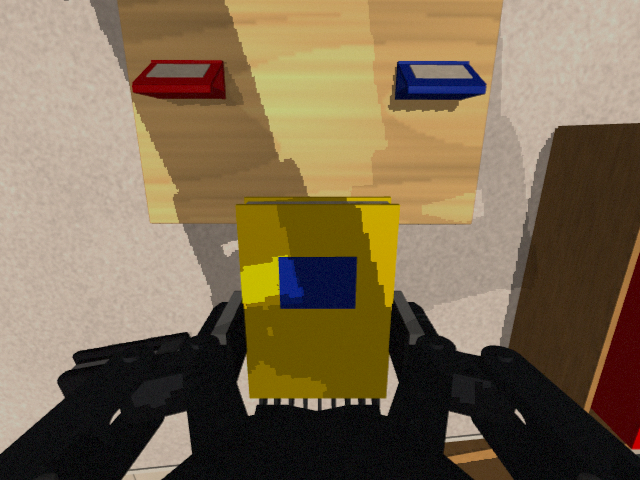

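Wrist view: yellow is held square in the jaws at (318,300), with the red holder at (180,78) and the blue at (440,80). The holders and the back edge agree on a board centre of (521,226.7) and a turn of −7.7°.

Run:
```python
from m import *
import go
c=cam("wrist"); W=cloud(c)
hsv=cv2.cvtColor(c["color"],cv2.COLOR_RGB2HSV)
m=(W[...,2]>190)&(W[...,2]<225)&(np.arange(640)[None]>236)&(np.arange(640)[None]<402)&(np.arange(480)[:,None]<402)&(np.arange(480)[:,None]>190)&(hsv[...,1]>120)
P=W[m]; r=cv2.minAreaRect(P[:,:2].astype(np.float32)); print(r,cv2.boxPoints(r).round(1).tolist())
A=np.c_[P[:,:2]-P[:,:2].mean(0),np.ones(len(P))]; print(np.linalg.lstsq(A,P[:,2],rcond=None)[0])
go.plan(521,226.7,163,82.3)
```

```text
((638.6009521484375, 214.5696258544922), (63.69620132446289, 98.52377319335938), 81.07489013671875) [[585.0, 190.6999969482422], [682.2999877929688, 175.5], [692.2000122070312, 238.39999389648438], [594.9000244140625, 253.6999969482422]]
[ 2.26654021e-02 -2.85668101e-03  2.14011619e+02]
t 7.38 pos [640.  214.4 162.8] th 82.19 tilt [ 0.0007 -0.0003] -> tx,ty,tz [119.6  -3.9  -0.2] az -0.002 F [ 0.  -0.7 -0.4] grip 0.691 44.3
```

```bash
python3 -m jog '[{"tx":40,"ty":-1,"tz":0,"ax":0,"ay":0,"az":0,"jaw":1},{"tx":40,"ty":-1,"tz":20,"ax":0,"ay":0,"az":0,"jaw":1},{"tx":40,"ty":-2,"tz":20,"ax":0,"ay":0,"az":0,"jaw":1},{"tx":0,"ty":0,"tz":50,"ax":0,"ay":0,"az":0,"jaw":1},{"tx":0,"ty":0,"tz":50,"ax":0,"ay":0,"az":0,"jaw":1}]'
python3 -m jog '[{"tx":0,"ty":0,"tz":25,"ax":0,"ay":0,"az":0,"jaw":1},{"tx":0,"ty":0,"tz":10,"ax":0,"ay":0,"az":0,"jaw":1},{"tx":0,"ty":0,"tz":0,"ax":0,"ay":0,"az":0,"jaw":1}]'
python3 go.py 521 226.7 -22 82.3
```

```text
time_s: 8.0
eef_pos: [521.0, 225.9, 22.0]
ee_rot: [0.001, 0.069, 0.998, 0.0]
force: [0.3, 0.6, -1.2]
grip_width: 0.691
grip_force: 44.3
time_s: 8.38
eef_pos: [521.0, 226.4, -12.4]
ee_rot: [0.0, 0.068, 0.998, 0.0]
force: [0.1, 0.8, -0.5]
grip_width: 0.692
grip_force: 44.3
t 8.38 pos [521.  226.4 -12.4] th 82.19 tilt [0.0005 0.    ] -> tx,ty,tz [0.  0.3 9.6] az -0.002 F [ 0.1  0.8 -0.5] grip 0.692 44.3
```

Lower the last 10 mm, release and rise, then look ahead to the purple notepad.

```bash
python3 -m jog '[{"tx":0,"ty":0,"tz":7,"ax":0,"ay":0,"az":0,"jaw":1},{"tx":0,"ty":0,"tz":3,"ax":0,"ay":0,"az":0,"jaw":1},{"tx":0,"ty":0,"tz":0,"ax":0,"ay":0,"az":0,"jaw":1},{"tx":0,"ty":0,"tz":0,"ax":0,"ay":0,"az":0,"jaw":-1},{"tx":0,"ty":0,"tz":0,"ax":0,"ay":0,"az":0,"jaw":-1}]'
python3 -m jog '[{"tx":0,"ty":0,"tz":0,"ax":0,"ay":0,"az":0,"jaw":-1},{"tx":0,"ty":0,"tz":-20,"ax":0,"ay":0,"az":0,"jaw":-1},{"tx":0,"ty":0,"tz":-50,"ax":0,"ay":0,"az":0,"jaw":-1},{"tx":0,"ty":0,"tz":-55,"ax":0,"ay":0,"az":0,"jaw":-1},{"tx":0,"ty":0,"tz":-55,"ax":0,"ay":0,"az":0,"jaw":-1}]'
python3 - <<'E'
from board import *
import go
go.plan(461,-120.6,100,102); c=cam("wrist"); W=board(c); print(rect(W,np.isfinite(W[...,2]),(521,227),75,23,33))
c=cam("side"); W=cloud(c); print(rect(W,np.isfinite(W[...,2]),(521,227),75,23,33))
E
```

```text
time_s: 9.0
eef_pos: [520.6, 227.1, -22.8]
ee_rot: [0.0, 0.067, 0.998, 0.0]
force: [0.4, -0.1, 0.9]
grip_width: 1.002
grip_force: 0.0
time_s: 9.62
eef_pos: [520.3, 227.0, 158.8]
ee_rot: [-0.0, 0.067, 0.998, -0.0]
force: [1.1, -0.3, 0.9]
grip_width: 0.995
grip_force: 0.0
t 9.62 pos [520.3 227.  158.8] th 82.28 tilt [-0. -0.] -> tx,ty,tz [  12.  -352.4   58.8] az -0.344 F [ 1.1 -0.3  0.9] grip 0.995 0.0
red ([508.6, 122.5, 60.4, 25.4, 81.6], 2466, np.float64(45.1))
blue ([536.9, 330.7, 61.4, 25.3, 82.6], 2460, np.float64(45.3))
board ((520.9353637695312, 226.2958984375), (320.61236572265625, 258.7406311035156), 82.2560806274414) 72653 10.475465052953155
[[371.0, 85.0], [628.0, 50.0], [671.0, 368.0], [414.0, 403.0]]
([520.5, 227.6, 99.0, 60.1, -7.6], 6270, np.float64(28.5))
([518.5, 225.5, 99.3, 68.0, -6.8], 498, np.float64(27.3))
```

Yellow is at (520.5,227.6,−7.6°) on the board centre (521,226.5). Now the purple notepad.

```bash
python3 -m jog '[{"tx":2,"ty":-59,"tz":0,"ax":0,"ay":0,"az":0,"jaw":-1},{"tx":2,"ty":-59,"tz":0,"ax":0,"ay":0,"az":0,"jaw":-1},{"tx":2,"ty":-59,"tz":0,"ax":0,"ay":0,"az":0,"jaw":-1},{"tx":2,"ty":-59,"tz":0,"ax":0,"ay":0,"az":0,"jaw":-1},{"tx":2,"ty":-58,"tz":0,"ax":0,"ay":0,"az":0,"jaw":-1}]'
python3 -m jog '[{"tx":2,"ty":-58,"tz":0,"ax":0,"ay":0,"az":0,"jaw":-1},{"tx":0,"ty":0,"tz":0,"ax":0,"ay":0,"az":-0.175,"jaw":-1},{"tx":0,"ty":0,"tz":0,"ax":0,"ay":0,"az":-0.175,"jaw":-1},{"tx":0,"ty":0,"tz":0,"ax":0,"ay":0,"az":0,"jaw":-1}]'
python3 - <<'E'
from m import *
import go
go.plan(461,-120.6,-32,102.4); c=cam("wrist"); W=cloud(c); print(rect(W,np.isfinite(W[...,2]),(461,-121),60,12,25))
E
```

```text
time_s: 10.35
eef_pos: [470.4, -64.7, 156.6]
ee_rot: [-0.0, 0.067, 0.998, 0.0]
force: [0.1, -1.1, -0.3]
grip_width: 1.001
grip_force: 0.0
time_s: 10.85
eef_pos: [461.1, -120.1, 156.5]
ee_rot: [-0.0, -0.107, 0.994, 0.0]
force: [0.9, -0.4, 0.5]
grip_width: 0.996
grip_force: 0.0
t 10.85 pos [ 461.1 -120.1  156.5] th 102.23 tilt [-0.0007  0.0004] -> tx,ty,tz [ 1.000e-01 -5.000e-01  1.885e+02] az -0.003 F [ 0.9 -0.4  0.5] grip 0.996 0.0
([460.1, -120.8, 73.5, 50.1, 12.2], 3667, np.float64(16.5))
```

```bash
python3 -m jog '[{"tx":0,"ty":-1,"tz":60,"ax":0,"ay":0,"az":0,"jaw":-1},{"tx":0,"ty":0,"tz":60,"ax":0,"ay":0,"az":0,"jaw":-1},{"tx":0,"ty":0,"tz":45,"ax":0,"ay":0,"az":0,"jaw":-1},{"tx":0,"ty":0,"tz":18,"ax":0,"ay":0,"az":0,"jaw":-1},{"tx":0,"ty":0,"tz":6,"ax":0,"ay":0,"az":0,"jaw":-1}]'
python3 -m jog '[{"tx":0,"ty":0,"tz":0,"ax":0,"ay":0,"az":0,"jaw":1},{"tx":0,"ty":0,"tz":0,"ax":0,"ay":0,"az":0,"jaw":1},{"tx":0,"ty":0,"tz":0,"ax":0,"ay":0,"az":0,"jaw":1},{"tx":0,"ty":0,"tz":0,"ax":0,"ay":0,"az":0,"jaw":1}]'
python3 go.py 520.5 227.6 120 82.3
```

```text
time_s: 11.52
eef_pos: [461.1, -120.7, -33.0]
ee_rot: [-0.001, -0.106, 0.994, 0.001]
force: [0.2, -0.6, 0.6]
grip_width: 1.001
grip_force: 0.0
time_s: 12.02
eef_pos: [462.2, -121.4, -30.9]
ee_rot: [0.001, -0.107, 0.994, -0.001]
force: [-1.1, 0.7, 7.0]
grip_width: 0.574
grip_force: 42.0
t 12.03 pos [ 462.2 -121.4  -30.9] th 102.31 tilt [ 0.0018 -0.0009] -> tx,ty,tz [-131.6  328.4 -151.1] az 0.349 F [-1.1  0.7  7. ] grip 0.574 42.0
```

Gripped at 49 mm. Lift and carry over the board.

```bash
python3 -m jog '[{"tx":0,"ty":0,"tz":-20,"ax":0,"ay":0,"az":0,"jaw":1},{"tx":0,"ty":0,"tz":-50,"ax":0,"ay":0,"az":0,"jaw":1},{"tx":0,"ty":0,"tz":-50,"ax":0,"ay":0,"az":0,"jaw":1},{"tx":0,"ty":0,"tz":-50,"ax":0,"ay":0,"az":0,"jaw":1},{"tx":-10,"ty":25,"tz":0,"ax":0,"ay":0,"az":0,"jaw":1}]'
python3 -m jog '[{"tx":-22,"ty":55,"tz":0,"ax":0,"ay":0,"az":0,"jaw":1},{"tx":-22,"ty":55,"tz":0,"ax":0,"ay":0,"az":0,"jaw":1},{"tx":-22,"ty":55,"tz":0,"ax":0,"ay":0,"az":0,"jaw":1},{"tx":-22,"ty":55,"tz":0,"ax":0,"ay":0,"az":0,"jaw":1},{"tx":-22,"ty":55,"tz":0,"ax":0,"ay":0,"az":0,"jaw":1}]'
python3 -m jog '[{"tx":-12,"ty":28,"tz":0,"ax":0,"ay":0,"az":0.175,"jaw":1},{"tx":0,"ty":0,"tz":0,"ax":0,"ay":0,"az":0.175,"jaw":1},{"tx":0,"ty":0,"tz":0,"ax":0,"ay":0,"az":0,"jaw":1},{"tx":0,"ty":0,"tz":0,"ax":0,"ay":0,"az":0,"jaw":1}]'
python3 - <<'E'
from m import *
import go
go.plan(520.5,227.6,-4,82.3)
c=cam("wrist"); W=cloud(c); save(c,"w5"); s=sense(); z=s["eef_pos"][2]
hsv=cv2.cvtColor(c["color"],cv2.COLOR_RGB2HSV); hgt=W[...,2]-z
m=(hgt>38)&(hgt<58)&(np.hypot(W[...,0]-s["eef_pos"][0],W[...,1]-s["eef_pos"][1])<60)&(((hsv[...,1]>120)&(hsv[...,0]>125)&(hsv[...,0]<160)))
P=W[m]; print(len(P),cv2.minAreaRect(P[:,:2].astype(np.float32))); r=cv2.minAreaRect(P[:,:2].astype(np.float32)); print(cv2.boxPoints(r).round(1).tolist(), np.median(P[:,2])-z)
E
```

```text
time_s: 12.65
eef_pos: [467.7, -95.9, 142.0]
ee_rot: [0.004, -0.106, 0.994, -0.002]
force: [0.1, 0.3, -1.4]
grip_width: 0.574
grip_force: 41.7
time_s: 13.28
eef_pos: [514.8, 199.6, 138.6]
ee_rot: [0.001, -0.107, 0.994, -0.0]
force: [1.4, -1.0, -0.3]
grip_width: 0.575
grip_force: 41.7
time_s: 13.78
eef_pos: [520.5, 227.2, 138.3]
ee_rot: [0.0, 0.066, 0.998, 0.0]
force: [0.0, -0.0, -0.5]
grip_width: 0.57
grip_force: 41.7
t 13.78 pos [520.5 227.2 138.3] th 82.43 tilt [0.0003 0.    ] -> tx,ty,tz [1.000e-01 4.000e-01 1.423e+02] az 0.002 F [ 0.  -0.  -0.5] grip 0.57 41.7
13055 ((513.96630859375, 227.25701904296875), (73.02537536621094, 64.83404541015625), 82.53730010986328)
[[477.1000061035156, 195.3000030517578], [541.4000244140625, 186.8000030517578], [550.9000244140625, 259.29998779296875], [486.6000061035156, 267.70001220703125]] 47.39461303331262
```

View pics/w5.png

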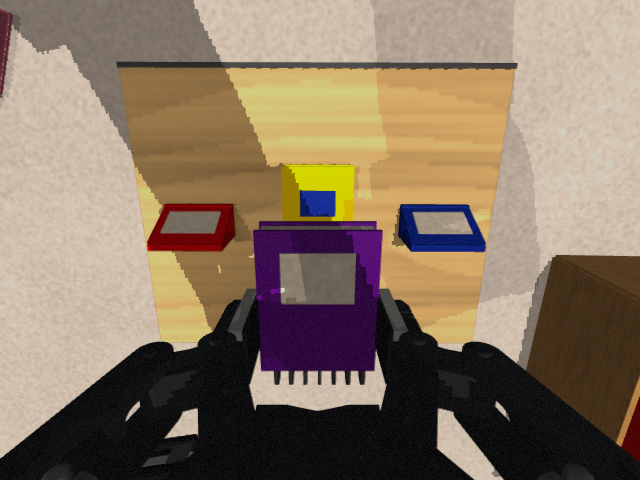

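Wrist view: the purple notepad is held square at (318,300), in line over yellow (318,192), with the holders clear at (192,227) and (441,228). Lower and release.

```bash
python3 -m jog '[{"tx":-1,"ty":0,"tz":50,"ax":0,"ay":0,"az":0,"jaw":1},{"tx":0,"ty":0,"tz":50,"ax":0,"ay":0,"az":0,"jaw":1},{"tx":0,"ty":0,"tz":25,"ax":0,"ay":0,"az":0,"jaw":1},{"tx":0,"ty":0,"tz":8,"ax":0,"ay":0,"az":0,"jaw":1},{"tx":0,"ty":0,"tz":0,"ax":0,"ay":0,"az":0,"jaw":1}]'
python3 go.py 521 227.4 -3 82.3
```

```text
time_s: 14.45
eef_pos: [521.9, 227.3, 5.5]
ee_rot: [0.0, 0.067, 0.998, 0.0]
force: [-0.6, -0.1, -0.1]
grip_width: 0.576
grip_force: 41.7
t 14.45 pos [521.9 227.3   5.5] th 82.3 tilt [0.0007 0.0001] -> tx,ty,tz [0.9 0.  8.5] az 0.0 F [-0.6 -0.1 -0.1] grip 0.576 41.7
```

```bash
python3 -m jog '[{"tx":0,"ty":0,"tz":5,"ax":0,"ay":0,"az":0,"jaw":1},{"tx":0,"ty":0,"tz":3,"ax":0,"ay":0,"az":0,"jaw":1},{"tx":0,"ty":0,"tz":0,"ax":0,"ay":0,"az":0,"jaw":1},{"tx":0,"ty":0,"tz":0,"ax":0,"ay":0,"az":0,"jaw":-1},{"tx":0,"ty":0,"tz":0,"ax":0,"ay":0,"az":0,"jaw":-1}]'
python3 -m jog '[{"tx":0,"ty":0,"tz":0,"ax":0,"ay":0,"az":0,"jaw":-1},{"tx":0,"ty":0,"tz":-20,"ax":0,"ay":0,"az":0,"jaw":-1},{"tx":0,"ty":0,"tz":-50,"ax":0,"ay":0,"az":0,"jaw":-1},{"tx":0,"ty":0,"tz":-60,"ax":0,"ay":0,"az":0,"jaw":-1},{"tx":0,"ty":0,"tz":-60,"ax":0,"ay":0,"az":0,"jaw":-1}]'
python3 - <<'E'
from m import *
import go
c=cam("wrist"); W=cloud(c); ok=np.isfinite(W[...,2]); print("yellow+",rect(W,ok,(521,227),75,23,33),"purple",rect(W,ok,(521,227),60,40,50))
go.plan(458,-277.5,190,82.3)
E
```

```text
time_s: 15.08
eef_pos: [521.5, 227.4, -2.9]
ee_rot: [0.0, 0.067, 0.998, 0.0]
force: [0.1, -0.2, -0.4]
grip_width: 0.964
grip_force: 0.0
time_s: 15.7
eef_pos: [521.1, 227.3, 189.0]
ee_rot: [-0.0, 0.067, 0.998, -0.0]
force: [0.6, 0.6, -0.5]
grip_width: 1.0
grip_force: 0.0
yellow+ ([520.0, 227.7, 97.0, 60.1, -7.6], 1463, np.float64(28.4)) purple ([520.5, 228.0, 74.9, 50.1, -7.7], 3614, np.float64(44.5))
t 15.75 pos [524.1 228.  197.5] th 82.29 tilt [0.0129 0.0027] -> tx,ty,tz [  -2.3 -509.9    5.3] az -0.0 F [0.3 0.6 7.9] grip 1.004 0.0
```

```bash
python3 -m jog '[{"tx":0,"ty":0,"tz":0,"ax":0,"ay":0,"az":0,"jaw":-1}]'
python3 go.py 458 -277.5 190 82.3
python3 -c "
from h import *
s=sense();print(s['joints'].round(3),s['dq'].round(3),s['wrist_torque'].round(2))"
```

```text
time_s: 15.88
eef_pos: [522.1, 227.5, 188.7]
ee_rot: [0.002, 0.067, 0.998, 0.001]
force: [0.3, 0.0, -1.0]
grip_width: 0.997
grip_force: 0.0
t 15.88 pos [522.1 227.5 188.7] th 82.28 tilt [0.0037 0.0008] -> tx,ty,tz [  -4.3 -509.1   -2. ] az -0.0 F [ 0.3  0.  -1. ] grip 0.997 0.0
[ 0.205  0.418  1.382  0.     1.338 -1.231] [-0.     0.047  0.06   0.    -0.014  0.001] [-0.04  0.01 -0.02]
```

Only a settling overshoot; the stack is good, with purple at (520.5,228) on yellow at (520,227.7). Now the pen cup.

```bash
python3 -m jog '[{"tx":0,"ty":-30,"tz":0,"ax":0,"ay":0,"az":0,"jaw":-1},{"tx":0,"ty":-60,"tz":0,"ax":0,"ay":0,"az":0,"jaw":-1},{"tx":0,"ty":-60,"tz":0,"ax":0,"ay":0,"az":0,"jaw":-1},{"tx":0,"ty":-60,"tz":0,"ax":0,"ay":0,"az":0,"jaw":-1},{"tx":0,"ty":-60,"tz":0,"ax":0,"ay":0,"az":0,"jaw":-1}]'
python3 -m jog '[{"tx":-1,"ty":-60,"tz":0,"ax":0,"ay":0,"az":0,"jaw":-1},{"tx":-1,"ty":-60,"tz":0,"ax":0,"ay":0,"az":0,"jaw":-1},{"tx":-1,"ty":-60,"tz":0,"ax":0,"ay":0,"az":0,"jaw":-1},{"tx":-1,"ty":-60,"tz":0,"ax":0,"ay":0,"az":0,"jaw":-1},{"tx":0,"ty":0,"tz":0,"ax":0,"ay":0,"az":0,"jaw":-1}]'
python3 - <<'E'
from m import *
import go
c=cam("wrist"); W=cloud(c); ok=np.isfinite(W[...,2]); m=ok&(np.hypot(W[...,0]-458,W[...,1]+277)<50)&(W[...,2]>84)&(W[...,2]<96)
P=W[m][:,:2].astype(np.float32); print(len(P),cv2.minEnclosingCircle(P))
print("eraser",rect(W,ok,(614,-266),45,13,25))
go.plan(458,-277.5,25,82.3)
E
```

```text
time_s: 16.5
eef_pos: [484.0, -41.8, 185.6]
ee_rot: [-0.001, 0.067, 0.998, 0.0]
force: [1.0, 0.8, -0.3]
grip_width: 0.998
grip_force: 0.0
time_s: 17.12
eef_pos: [455.4, -281.4, 184.9]
ee_rot: [-0.001, 0.07, 0.998, 0.001]
force: [0.2, 0.7, -0.5]
grip_width: 0.997
grip_force: 0.0
991 ((458.3719482421875, -275.9297180175781), 29.86568260192871)
eraser ([613.6, -265.2, 60.3, 27.6, -7.0], 1092, np.float64(18.1))
t 17.18 pos [ 455.9 -279.3  185.1] th 82.12 tilt [-0.0023  0.0024] -> tx,ty,tz [ -2.2   1.7 160.1] az -0.003 F [ 0.9  0.7 -0.4] grip 0.998 0.0
```

```bash
python3 -m jog '[{"tx":-2,"ty":3.5,"tz":0,"ax":0,"ay":0,"az":0,"jaw":-1},{"tx":0,"ty":0,"tz":50,"ax":0,"ay":0,"az":0,"jaw":-1},{"tx":0,"ty":0,"tz":50,"ax":0,"ay":0,"az":0,"jaw":-1},{"tx":0,"ty":0,"tz":40,"ax":0,"ay":0,"az":0,"jaw":-1},{"tx":0,"ty":0,"tz":20,"ax":0,"ay":0,"az":0,"jaw":-1}]'
python3 -m jog '[{"tx":0,"ty":0,"tz":0,"ax":0,"ay":0,"az":0,"jaw":-1},{"tx":0,"ty":0,"tz":0,"ax":0,"ay":0,"az":0,"jaw":1},{"tx":0,"ty":0,"tz":0,"ax":0,"ay":0,"az":0,"jaw":1},{"tx":0,"ty":0,"tz":0,"ax":0,"ay":0,"az":0,"jaw":1},{"tx":0,"ty":0,"tz":0,"ax":0,"ay":0,"az":0,"jaw":1}]' 40
python3 go.py 571 113.9 150 82.3
```

```text
time_s: 17.8
eef_pos: [459.0, -272.8, 24.9]
ee_rot: [-0.001, 0.066, 0.998, 0.001]
force: [-0.9, -0.2, 1.1]
grip_width: 1.0
grip_force: 0.0
time_s: 18.42
eef_pos: [460.1, -275.6, 28.5]
ee_rot: [0.001, 0.067, 0.998, -0.001]
force: [0.5, 1.3, 6.4]
grip_width: 0.677
grip_force: 42.5
t 18.43 pos [ 460.1 -275.6   28.5] th 82.27 tilt [ 0.0022 -0.0013] -> tx,ty,tz [ -57.8  400.8 -121.8] az -0.001 F [0.5 1.3 6.4] grip 0.677 42.5
```

```bash
python3 -m jog '[{"tx":0,"ty":0,"tz":-15,"ax":0,"ay":0,"az":0,"jaw":1},{"tx":0,"ty":0,"tz":-40,"ax":0,"ay":0,"az":0,"jaw":1},{"tx":0,"ty":0,"tz":-45,"ax":0,"ay":0,"az":0,"jaw":1},{"tx":0,"ty":0,"tz":-30,"ax":0,"ay":0,"az":0,"jaw":1},{"tx":-4,"ty":25,"tz":0,"ax":0,"ay":0,"az":0,"jaw":1}]'
python3 -m jog '[{"tx":-8,"ty":53,"tz":0,"ax":0,"ay":0,"az":0,"jaw":1},{"tx":-8,"ty":53,"tz":0,"ax":0,"ay":0,"az":0,"jaw":1},{"tx":-8,"ty":53,"tz":0,"ax":0,"ay":0,"az":0,"jaw":1},{"tx":-8,"ty":53,"tz":0,"ax":0,"ay":0,"az":0,"jaw":1},{"tx":-8,"ty":53,"tz":0,"ax":0,"ay":0,"az":0,"jaw":1}]'
python3 -m jog '[{"tx":-8,"ty":53,"tz":0,"ax":0,"ay":0,"az":0,"jaw":1},{"tx":-6,"ty":53,"tz":0,"ax":0,"ay":0,"az":0,"jaw":1},{"tx":0,"ty":5,"tz":0,"ax":0,"ay":0,"az":0,"jaw":1},{"tx":0,"ty":0,"tz":0,"ax":0,"ay":0,"az":0,"jaw":1}]'
python3 - <<'E'
from m import *
import go
go.plan(571,113.9,36,82.3)
for n in("wrist","side","scene"):
    c=cam(n); save(c,"cup_"+n); W=cloud(c); s=sense(); hsv=cv2.cvtColor(c["color"],cv2.COLOR_RGB2HSV)
    m=(hsv[...,0]>80)&(hsv[...,0]<100)&(hsv[...,1]>120)&(np.hypot(W[...,0]-571,W[...,1]-114)<60)&(W[...,2]>100)
    P=W[m]; 
    if len(P)<30: print(n,len(P)); continue
    z=P[:,2]; print(n,len(P),"z",z.min().round(1),z.max().round(1)); Q=P[z>z.max()-7][:,:2].astype(np.float32); print("rim",len(Q),cv2.minEnclosingCircle(Q))
E
```

```text
time_s: 19.05
eef_pos: [467.3, -252.5, 160.5]
ee_rot: [0.002, 0.068, 0.998, -0.002]
force: [1.2, -0.0, -2.0]
grip_width: 0.677
grip_force: 43.9
time_s: 19.68
eef_pos: [542.2, 7.8, 158.2]
ee_rot: [0.001, 0.067, 0.998, -0.0]
force: [0.4, -0.7, -1.8]
grip_width: 0.681
grip_force: 43.9
time_s: 20.18
eef_pos: [570.5, 114.1, 157.6]
ee_rot: [0.0, 0.067, 0.998, -0.0]
force: [-0.4, -0.3, -1.1]
grip_width: 0.68
grip_force: 44.0
t 20.18 pos [570.5 114.1 157.6] th 82.31 tilt [ 0.0003 -0.0004] -> tx,ty,tz [-4.000e-01 -1.000e-01  1.216e+02] az 0.0 F [-0.4 -0.3 -1.1] grip 0.68 44.0
wrist 23639 z 131.0 289.1
rim 137 ((553.424072265625, 97.6998291015625), 40.324432373046875)
side 697 z 129.9 361.8
rim 6 ((570.5924682617188, 89.00450134277344), 29.507003784179688)
scene 1499 z 129.5 247.4
rim 4 ((587.4143676757812, 138.2906494140625), 1.4964410066604614)
```

View pics/cup_side.png

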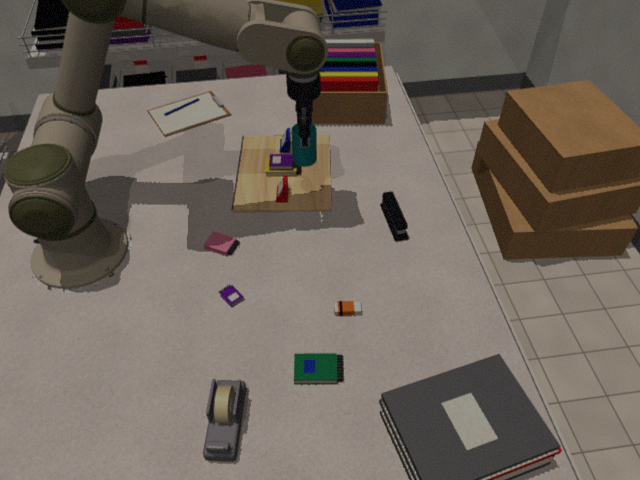

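Side view: the cup hangs upright in the jaws at (304,147), and the stack is at (281,163). Its bottom is 28 mm below the TCP. I'll fit the cup's axis before lowering.

```bash
cat > cup.py <<'E'
from m import *
from scipy.optimize import least_squares
def fit(n,x,y,z0,z1):
    c=cam(n); W=cloud(c); hsv=cv2.cvtColor(c["color"],cv2.COLOR_RGB2HSV)
    m=(hsv[...,0]>80)&(hsv[...,0]<100)&(hsv[...,1]>120)&(np.hypot(W[...,0]-x,W[...,1]-y)<45)&(W[...,2]>z0)&(W[...,2]<z1)
    P=W[m]; o=np.array(c["wfc"][:2,3]); f=lambda p:np.hypot(P[:,0]-p[0],P[:,1]-p[1])-30
    # keep only outer-wall points facing the camera
    v=(o-[x,y])/np.linalg.norm(o-[x,y]); P=P[(P[:,:2]-[x,y])@v>5]
    r=least_squares(f,[x,y],loss="soft_l1"); print(n,len(P),r.x.round(1),np.abs(r.fun).mean().round(2))
E
python3 - <<'E'
from cup import *
for n in("wrist","side","scene"): fit(n,570,114,133,175)
E
```

```text
wrist 1509 [569.5 112.9] 0.15
side 311 [567.4 112.1] 1.44
scene 570 [567.9 111.2] 0.83
```

```bash
python3 -m jog '[{"tx":-1.5,"ty":1,"tz":40,"ax":0,"ay":0,"az":0,"jaw":1},{"tx":0,"ty":0,"tz":45,"ax":0,"ay":0,"az":0,"jaw":1},{"tx":0,"ty":0,"tz":20,"ax":0,"ay":0,"az":0,"jaw":1},{"tx":0,"ty":0,"tz":5,"ax":0,"ay":0,"az":0,"jaw":1},{"tx":0,"ty":0,"tz":0,"ax":0,"ay":0,"az":0,"jaw":1}]'
python3 go.py 571 113.9 39 82.3
```

```text
time_s: 21.1
eef_pos: [572.7, 114.8, 47.7]
ee_rot: [0.0, 0.067, 0.998, 0.0]
force: [-0.9, 0.8, -1.7]
grip_width: 0.68
grip_force: 44.0
t 21.1 pos [572.7 114.8  47.7] th 82.26 tilt [ 0.0009 -0.    ] -> tx,ty,tz [ 1.6 -1.1  8.7] az -0.001 F [-0.9  0.8 -1.7] grip 0.68 44.0
```

```bash
python3 -m jog '[{"tx":0,"ty":0,"tz":5,"ax":0,"ay":0,"az":0,"jaw":1},{"tx":0,"ty":0,"tz":3.5,"ax":0,"ay":0,"az":0,"jaw":1},{"tx":0,"ty":0,"tz":0,"ax":0,"ay":0,"az":0,"jaw":1},{"tx":0,"ty":0,"tz":0,"ax":0,"ay":0,"az":0,"jaw":-1},{"tx":0,"ty":0,"tz":0,"ax":0,"ay":0,"az":0,"jaw":-1}]'
python3 -m jog '[{"tx":0,"ty":0,"tz":0,"ax":0,"ay":0,"az":0,"jaw":-1},{"tx":0,"ty":0,"tz":-30,"ax":0,"ay":0,"az":0,"jaw":-1},{"tx":0,"ty":0,"tz":-55,"ax":0,"ay":0,"az":0,"jaw":-1},{"tx":0,"ty":0,"tz":-55,"ax":0,"ay":0,"az":0,"jaw":-1},{"tx":0,"ty":0,"tz":0,"ax":0,"ay":0,"az":0,"jaw":-1}]'
python3 - <<'E'
from cup import *
import go
c=cam("wrist"); W=cloud(c); ok=np.isfinite(W[...,2]); m=ok&(np.hypot(W[...,0]-571,W[...,1]-114)<50)&(W[...,2]>94)&(W[...,2]<106)
P=W[m][:,:2].astype(np.float32); print(len(P),cv2.minEnclosingCircle(P)); print("red",rect(W,ok,(505,120),60,25,62))
for n in("wrist","side","scene"): fit(n,571,114,15,95)
go.plan(613.8,-265.3,150,83)
E
```

```text
time_s: 21.72
eef_pos: [572.4, 115.0, 38.7]
ee_rot: [0.0, 0.067, 0.998, -0.0]
force: [0.2, 0.4, -0.2]
grip_width: 0.998
grip_force: 0.0
time_s: 22.35
eef_pos: [574.2, 115.1, 182.9]
ee_rot: [0.004, 0.067, 0.998, 0.0]
force: [0.5, -0.3, -1.2]
grip_width: 1.002
grip_force: 0.0
1094 ((570.720703125, 114.51815795898438), 29.974815368652344)
red ([508.7, 122.4, 60.1, 25.0, 82.1], 1961, np.float64(46.4))
wrist 860 [571.4 114.4] 4.28
side 486 [569.1 114.1] 1.49
scene 906 [569.6 112.5] 0.82
t 22.55 pos [571.7 115.  176.9] th 82.28 tilt [-0.0028  0.    ] -> tx,ty,tz [ -93.  -371.2   26.8] az -0.013 F [-0.  -0.5 -0.1] grip 1.006 0.0
```

The cup stands at (570.7,114.5) against a target of (571,113.9). Now the eraser.

```bash
python3 -m jog '[{"tx":-6,"ty":-25,"tz":0,"ax":0,"ay":0,"az":0,"jaw":-1},{"tx":-14,"ty":-58,"tz":0,"ax":0,"ay":0,"az":0,"jaw":-1},{"tx":-14,"ty":-58,"tz":0,"ax":0,"ay":0,"az":0,"jaw":-1},{"tx":-14,"ty":-58,"tz":0,"ax":0,"ay":0,"az":0,"jaw":-1},{"tx":-14,"ty":-58,"tz":0,"ax":0,"ay":0,"az":0,"jaw":-1}]'
python3 -m jog '[{"tx":-14,"ty":-57,"tz":0,"ax":0,"ay":0,"az":0,"jaw":-1},{"tx":-14,"ty":-57,"tz":0,"ax":0,"ay":0,"az":-0.013,"jaw":-1},{"tx":0,"ty":0,"tz":0,"ax":0,"ay":0,"az":0,"jaw":-1},{"tx":0,"ty":0,"tz":0,"ax":0,"ay":0,"az":0,"jaw":-1}]'
python3 - <<'E'
from m import *
import go
c=cam("wrist"); W=cloud(c); ok=np.isfinite(W[...,2]); print("eraser",rect(W,ok,(614,-266),45,13,25))
go.plan(613.8,-265.3,-27,83)
E
```

```text
time_s: 23.18
eef_pos: [598.7, -149.7, 177.0]
ee_rot: [-0.001, 0.067, 0.998, 0.0]
force: [0.7, -0.5, -0.3]
grip_width: 1.001
grip_force: 0.0
time_s: 23.68
eef_pos: [611.3, -264.2, 177.1]
ee_rot: [-0.001, 0.061, 0.998, 0.001]
force: [0.2, 0.5, -0.3]
grip_width: 0.998
grip_force: 0.0
eraser ([613.7, -265.1, 58.8, 28.0, -6.3], 1560, np.float64(18.1))
t 23.73 pos [ 611.5 -263.6  177.7] th 83.07 tilt [-0.0013  0.0011] -> tx,ty,tz [ -2.7  -1.6 204.7] az 0.001 F [ 0.   0.5 -0.4] grip 1.001 0.0
```

```bash
python3 -m jog '[{"tx":-2.5,"ty":-1.5,"tz":55,"ax":0,"ay":0,"az":0,"jaw":-1},{"tx":0,"ty":0,"tz":60,"ax":0,"ay":0,"az":0,"jaw":-1},{"tx":0,"ty":0,"tz":55,"ax":0,"ay":0,"az":0,"jaw":-1},{"tx":0,"ty":0,"tz":27,"ax":0,"ay":0,"az":0,"jaw":-1},{"tx":0,"ty":0,"tz":8,"ax":0,"ay":0,"az":0,"jaw":-1}]'
python3 -m jog '[{"tx":0,"ty":0,"tz":0,"ax":0,"ay":0,"az":0,"jaw":-1},{"tx":0,"ty":0,"tz":0,"ax":0,"ay":0,"az":0,"jaw":1},{"tx":0,"ty":0,"tz":0,"ax":0,"ay":0,"az":0,"jaw":1},{"tx":0,"ty":0,"tz":0,"ax":0,"ay":0,"az":0,"jaw":1},{"tx":0,"ty":0,"tz":0,"ax":0,"ay":0,"az":0,"jaw":1}]' 35
python3 go.py 470.7 339.3 140 82.3
```

```text
time_s: 24.35
eef_pos: [613.4, -264.7, -28.1]
ee_rot: [-0.001, 0.06, 0.998, 0.001]
force: [-0.4, 1.0, 0.6]
grip_width: 1.002
grip_force: 0.0
time_s: 24.98
eef_pos: [614.3, -266.8, -25.9]
ee_rot: [0.0, 0.061, 0.998, -0.0]
force: [0.3, 0.1, 4.5]
grip_width: 0.316
grip_force: 35.8
t 24.98 pos [ 614.3 -266.8  -25.9] th 83.02 tilt [ 0.0009 -0.0006] -> tx,ty,tz [ 216.   584.  -166.4] az 0.012 F [0.3 0.1 4.5] grip 0.316 35.8
```

```bash
python3 -m jog '[{"tx":0,"ty":0,"tz":-20,"ax":0,"ay":0,"az":0,"jaw":1},{"tx":0,"ty":0,"tz":-55,"ax":0,"ay":0,"az":0,"jaw":1},{"tx":0,"ty":0,"tz":-55,"ax":0,"ay":0,"az":0,"jaw":1},{"tx":0,"ty":0,"tz":-55,"ax":0,"ay":0,"az":0,"jaw":1},{"tx":10,"ty":27,"tz":0,"ax":0,"ay":0,"az":0,"jaw":1}]'
python3 -m jog '[{"tx":20,"ty":54,"tz":0,"ax":0,"ay":0,"az":0,"jaw":1},{"tx":20,"ty":54,"tz":0,"ax":0,"ay":0,"az":0,"jaw":1},{"tx":20,"ty":54,"tz":0,"ax":0,"ay":0,"az":0,"jaw":1},{"tx":20,"ty":54,"tz":0,"ax":0,"ay":0,"az":0,"jaw":1},{"tx":20,"ty":54,"tz":0,"ax":0,"ay":0,"az":0,"jaw":1}]'
python3 -m jog '[{"tx":20,"ty":54,"tz":0,"ax":0,"ay":0,"az":0,"jaw":1},{"tx":20,"ty":54,"tz":0,"ax":0,"ay":0,"az":0,"jaw":1},{"tx":20,"ty":54,"tz":0,"ax":0,"ay":0,"az":0,"jaw":1},{"tx":20,"ty":54,"tz":0,"ax":0,"ay":0,"az":0,"jaw":1},{"tx":20,"ty":54,"tz":0,"ax":0,"ay":0,"az":0.012,"jaw":1}]'
python3 -m jog '[{"tx":6,"ty":17,"tz":0,"ax":0,"ay":0,"az":0,"jaw":1},{"tx":0,"ty":0,"tz":0,"ax":0,"ay":0,"az":0,"jaw":1},{"tx":0,"ty":0,"tz":0,"ax":0,"ay":0,"az":0,"jaw":1}]'
python3 - <<'E'
from m import *
import go
go.plan(470.7,339.3,-14,82.3)
c=cam("wrist"); W=cloud(c); s=sense(); save(c,"w6"); e=s["eef_pos"]
h=W[...,2]-e[2]; d=W-e; a=np.radians(-7.7); u=d[...,0]*np.cos(a)+d[...,1]*np.sin(a); v=-d[...,0]*np.sin(a)+d[...,1]*np.cos(a)
m=(h>24)&(h<47)&(abs(v)<13)&(u<-13)&(u>-45); print(m.sum(),"front end u",np.percentile(u[m],[0,1,5]).round(1),"h",np.percentile(h[m],[1,5,50,95]).round(1))
E
```

```text
time_s: 25.6
eef_pos: [608.8, -240.4, 164.7]
ee_rot: [0.005, 0.062, 0.998, -0.003]
force: [0.3, 0.3, -2.2]
grip_width: 0.316
grip_force: 35.3
time_s: 26.22
eef_pos: [540.2, 43.4, 159.9]
ee_rot: [0.001, 0.061, 0.998, -0.0]
force: [-0.0, -0.1, -0.1]
grip_width: 0.319
grip_force: 35.3
time_s: 26.85
eef_pos: [473.8, 323.6, 160.0]
ee_rot: [0.001, 0.067, 0.998, 0.0]
force: [2.1, -0.5, -0.8]
grip_width: 0.313
grip_force: 35.3
time_s: 27.22
eef_pos: [471.3, 338.1, 158.8]
ee_rot: [0.0, 0.068, 0.998, -0.0]
force: [-0.1, 0.2, 0.0]
grip_width: 0.317
grip_force: 35.3
t 27.23 pos [471.3 338.1 158.8] th 82.26 tilt [ 0.0003 -0.0003] -> tx,ty,tz [  0.8   1.1 172.8] az -0.001 F [-0.1  0.2  0. ] grip 0.317 35.3
3063 front end u [-30.7 -30.5 -30.3] h [31.  34.3 43.7 45.2]
```

View pics/w6.png

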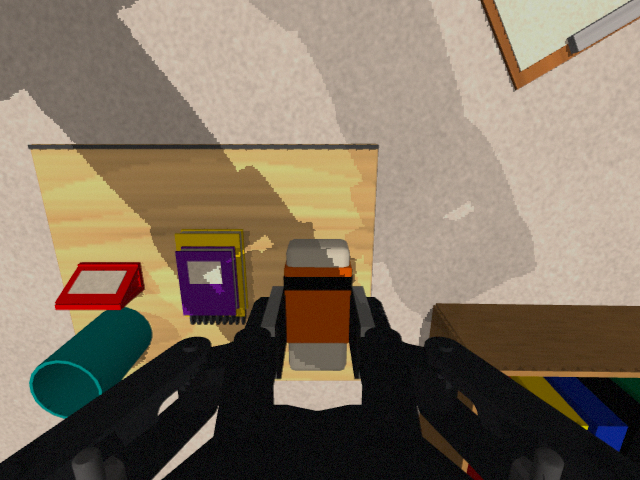

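Wrist view: the eraser is held square at (318,305); its front end puts its centre within 1 mm of the TCP, and stack and cup are undisturbed. Lower.

```bash
python3 -m jog '[{"tx":0,"ty":1,"tz":60,"ax":0,"ay":0,"az":0,"jaw":1},{"tx":0,"ty":0,"tz":55,"ax":0,"ay":0,"az":0,"jaw":1},{"tx":0,"ty":0,"tz":35,"ax":0,"ay":0,"az":0,"jaw":1},{"tx":0,"ty":0,"tz":15,"ax":0,"ay":0,"az":0,"jaw":1},{"tx":0,"ty":0,"tz":0,"ax":0,"ay":0,"az":0,"jaw":1}]'
python3 go.py 471.3 339.2 -15.5 82.3
```

```text
time_s: 27.9
eef_pos: [471.2, 339.9, -6.3]
ee_rot: [-0.0, 0.067, 0.998, -0.0]
force: [-0.0, 0.2, -0.2]
grip_width: 0.318
grip_force: 35.3
t 27.9 pos [471.2 339.9  -6.3] th 82.28 tilt [-0.0003 -0.0002] -> tx,ty,tz [-0.2 -0.7  9.2] az -0.0 F [-0.   0.2 -0.2] grip 0.318 35.3
```

```bash
python3 -m jog '[{"tx":0,"ty":-0.5,"tz":5,"ax":0,"ay":0,"az":0,"jaw":1},{"tx":0,"ty":0,"tz":4,"ax":0,"ay":0,"az":0,"jaw":1},{"tx":0,"ty":0,"tz":0,"ax":0,"ay":0,"az":0,"jaw":1},{"tx":0,"ty":0,"tz":0,"ax":0,"ay":0,"az":0,"jaw":-1},{"tx":0,"ty":0,"tz":0,"ax":0,"ay":0,"az":0,"jaw":-1}]'
python3 -m jog '[{"tx":0,"ty":0,"tz":0,"ax":0,"ay":0,"az":0,"jaw":-1},{"tx":0,"ty":0,"tz":-20,"ax":0,"ay":0,"az":0,"jaw":-1},{"tx":0,"ty":0,"tz":-55,"ax":0,"ay":0,"az":0,"jaw":-1},{"tx":0,"ty":0,"tz":-60,"ax":0,"ay":0,"az":0,"jaw":-1},{"tx":0,"ty":0,"tz":-60,"ax":0,"ay":0,"az":0,"jaw":-1}]'
python3 -m jog '[{"tx":-35,"ty":-40,"tz":0,"ax":0,"ay":0,"az":0,"jaw":-1},{"tx":-50,"ty":-35,"tz":0,"ax":0,"ay":0,"az":0,"jaw":-1},{"tx":-50,"ty":-30,"tz":0,"ax":0,"ay":0,"az":0,"jaw":-1},{"tx":0,"ty":0,"tz":0,"ax":0,"ay":0,"az":0,"jaw":-1},{"tx":0,"ty":0,"tz":0,"ax":0,"ay":0,"az":0,"jaw":-1}]'
python3 - <<'E'
from board import *
import go
c=cam("wrist"); save(c,"end"); W=board(c); ok=np.isfinite(W[...,2])
print("eraser",rect(W,ok,(471,339),45,22,33)); print("purple",rect(W,ok,(521,227),60,40,50)); print("yellow",rect(W,ok,(521,227),75,23,50))
m=ok&(np.hypot(W[...,0]-571,W[...,1]-114)<45)&(W[...,2]>94)&(W[...,2]<106)
print("cup",cv2.minEnclosingCircle(W[m][:,:2].astype(np.float32)) if m.sum()>50 else m.sum()); go.plan(500,200,200,82)
E
```

```text
time_s: 28.52
eef_pos: [470.9, 340.0, -15.3]
ee_rot: [0.0, 0.067, 0.998, 0.0]
force: [-0.4, -0.5, -0.2]
grip_width: 0.733
grip_force: 0.0
time_s: 29.15
eef_pos: [470.5, 339.8, 181.6]
ee_rot: [0.0, 0.067, 0.998, 0.0]
force: [0.3, 0.2, -0.2]
grip_width: 1.001
grip_force: 0.0
time_s: 29.78
eef_pos: [590.2, 218.1, 179.3]
ee_rot: [-0.0, 0.067, 0.998, 0.0]
force: [-0.8, -0.2, -0.9]
grip_width: 1.0
grip_force: 0.0
red ([508.7, 122.4, 60.8, 25.3, 81.7], 2066, np.float64(46.0))
blue ([537.2, 330.3, 60.7, 24.6, 82.9], 2054, np.float64(46.0))
board ((527.7359619140625, 225.6788330078125), (319.9393310546875, 246.58087158203125), 82.20783233642578) 67303 10.479328386346992
[[384.0, 84.0], [628.0, 50.0], [672.0, 367.0], [427.0, 401.0]]
eraser ([470.5, 340.2, 60.6, 28.9, -8.8], 2517, np.float64(28.1))
purple ([520.5, 228.0, 74.1, 50.0, -7.8], 4607, np.float64(44.5))
yellow ([520.8, 227.6, 99.1, 60.1, -7.7], 6794, np.float64(44.1))
cup ((570.5087280273438, 114.64009094238281), 30.240081787109375)
t 29.82 pos [589.9 218.6 179.5] th 82.39 tilt [-0.0003  0.0001] -> tx,ty,tz [ 86.7 -30.4 -20.4] az 0.007 F [ 0.4 -0.6  0.5] grip 0.999 0.0
```

View pics/end.png

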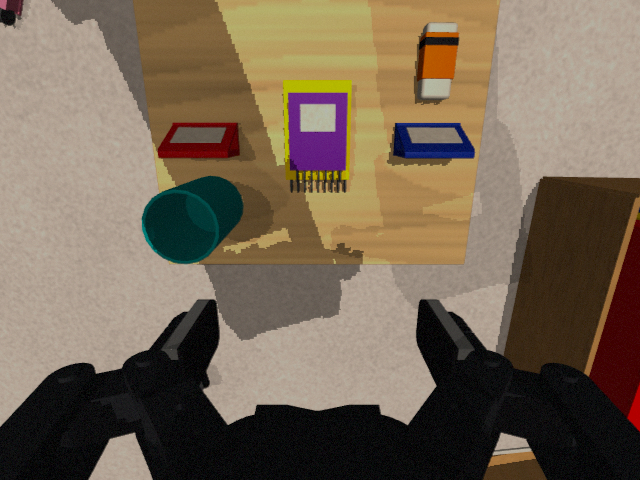

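The wrist view shows everything in place. The stack is midway at (318,135) and the cup is behind red at (195,220). The eraser is in front of blue at (438,60), its measured pose within 1–2 mm of target. Handing in.

```bash
python3 -c "
from rig import finish_job; print(finish_job())"
```

```text
the job is handed in; nothing more can be done
None
```

The display is set up as asked, every item within about 2 mm of its target by the last camera check, and handed in at about 30 s on the robot's clock; no verdict came back.

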